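# Nest the matching angle-iron offcuts

## Task

Put the short dark red angle-iron offcut onto the long dark red one, so that it sits fully nested over its ridge, legs on legs, about the middle of its length. Leave the long one where it lies and leave the small bare aluminium angle alone.

Things in the scene. Friction and masses are not known exactly. Their poses are not given: they have to be found in the camera images.
- short_angle: Piece to move: loose dark red angle-iron offcut, 90 mm long, legs 40 x 6 mm, 0.31 kg, ridge up like a roof (legs at 45 degrees), astride a wooden bearer. Grip across the legs from above at their widest line (57 mm wide), 4 mm above the origin. Origin: mid-length, midway between the legs, level with their lowest edges (at first 18 mm above the bench); x along the ridge, y across, z up; ridge at z = 33 mm.
- long_angle: Piece to nest it on: loose offcut of the same section and dark red paint, with two dark bolt holes in each leg, 150 mm long, legs 40 x 6 mm, 57 mm wide, 33 mm high, 0.52 kg, ridge up on the bench. Origin (at bench level) and axes as for the short one. Fully nested, the short one's origin is 8.5 mm above this one's, x axes parallel, either way round.
- alu_angle: Bystander, not to be moved: small silvery aluminium angle, 90 mm long, legs 30 x 3 mm, 42 mm wide, 23 mm high, ridge up on a second wooden bearer of the same size. It and the short dark red angle may change places. Origin and axes as for the others.
- bearer_a: Fixed wooden bearer under the short dark red angle: 110 mm long (x, parallel to the ridge), 24 mm wide (y), 30 mm high; origin at the centre of its underside, on the bench. The angle's leg edges hang free beside it, so that fingertips can go down there to just above the bench.

How it is judged:
By the outcome, as a careful person would: the job done as asked, in the order asked, and still so for the second after the job is handed in, with the robot touching nothing.
It also fails if it takes over 32 s, if anything falls off the work surface, if the arm or the gripper's body presses on something with over 40 N, if the wrist force passes 120 N, or if a joint passes its speed limit or range.

## Robot

A 6-joint arm with a two-finger parallel gripper is mounted at the origin on the work surface; the furniture and walls round the work are solid. World frame = base frame: x ahead of the robot, y to its left, z up, the work surface at z = 0. Lengths are in mm, angles in rad, forces in N, time in s.
With the tool pointing down it reaches from about 350 to 875 mm from the base axis. Payload 4.2 kg.
Tool frame: the origin (TCP) lies on the mounting face of the last link; the fingertips stand 173 mm ahead of it and the grasp point (between the pads) lies grip_point_offset ahead of it (grip_point_offset is the distance from the TCP to the grasp point, in mm); z points along the fingers, y is the line along which they close (so a half turn about z gives the same grasp; the last joint's range is limited). The gripper opens to 85 mm and grips with 20 to 120 N. Pads are 22 mm wide; open, the fingers measure 114 mm over their backs; the gripper's body (76 mm by 85 mm) begins 54 mm behind the grasp point. The pads swing forward as they close: fully open they stand 13 mm farther back than shut.
Start: joints at [-1.083, 0.385, 0.008, 0, -1.194, -0.259], TCP at [141.773, -608.687, 404.712] pointing down, gripper open.
Joint ranges: [-3.14, 3.14], [-1.21, 2.06], [-1.07, 1.41], [-3.16, 2.05], [-2.99, -0.16], [-3.1, 3.1]. Speed limits (rad/s): [2.79, 2.79, 3.14, 3.14, 3.14, 3.14].

## Interface

Orientations are given as a unit quaternion [x, y, z, w].
In Python, from bench import read_state, get_image, job_done, recognise, place_of, grip_point_offset gives the robot as it stands. The module is installed in compiled form; this text tells all that it offers.
- The arm moves only by the tool carry_out, never from a script. Its arguments are lists of equal length, an entry for each row: "slide": the shift along the tool's x, y, z in m, a list of three; "roll": the turn about the tool's z in degrees; "claw": the finger opening in m, from 0 to 0.0854. A call has 1 to 8 rows; each row is the pose to reach, as a shift and turn from the pose commanded when the call began, along the tool's axes at that moment; what a row does not reach only later rows make up. A row lasts 1/8 s, in which the tool goes at most 62.5 mm and 10.7 degrees, less where a joint would pass 70% of its speed; a pose out of reach is approached as far as the arm can. A call with a gripper value outside its range is refused whole. The fingers move at their own pace and stop on an object; the grip force is fixed at half the most. Time passes only in rows, so rows that repeat a pose let the fingers close. It gives the time, the measured TCP pose, the force, the opening and the grip force at its end, in the units of the state.
- read_state(): the state, without advancing time (a new reading comes with each control period).
- get_image(name): name is "side" or "top" or "wrist"; returns a dict with "img" (384x512x3 uint8, red, green, blue), "z_map" (384x512 float32, mm along the optical axis (not along the pixel's ray), 0 where there is no reading), "mtx" (3x3 intrinsics, pixels), "world_from_camera" (4x4, takes a point from camera to world coordinates); the wrist camera has in their place "T_tool_cam" (4x4, takes a point from camera to tool coordinates, whose origin is the TCP and whose axes are the flange's). Camera axes: x right, y up, looking along -z (the intrinsics and any distortion apply to the point x, -y, -z); pixel columns grow to the right and rows downward; lengths in mm; the calibration is good to about 2 mm. A picture is of the moment at which its call begins: read the wrist's pose just before it.
- job_done(): hands the job in; it is judged then, once.
Trained networks look in a picture, given as the dict that the camera call returned (one of the last four; its "shot" number tells which), for a name from the list of things; names that differ only in an ending like _2 or _b are one class to them, and where a whole thing is asked for, a point or a joint stands for the part that bears it (a point fixed in the world has none). Each returns a list of dicts, best first, with "conf" (0 to 1); they miss things now and then, are a little off and sometimes report something else, mostly with a low value. They report only what shows in the picture. A call takes as long as a camera call.
- recognise(picture, thing): "at" ([column, row] in pixels, amid what is visible of it).
- place_of(picture, thing): "at" ([column, row] in pixels: a listed point, or the origin of a listed thing).
The state is a dict: "clock": time; "joints": joint angles; "joint_vel": joint speeds; "joint_efforts": joint torques, N m; "position": TCP position; "ee_rot": TCP orientation; "contact_force": force on the tool from outside, world axes, zero at the start; "wrist_torque": the same for the moment, N m; "gripper_width": finger opening in mm; "grasp_force": force on a finger pad.
Only numpy, scipy, OpenCV 4.12 (cv2) and the standard library are available. Lean on these libraries where they do the work, as an engineer would, in place of code of your own. Each camera call takes 0.05 s, during which the arm holds its last target. There are 200 camera calls.

## Working session

There is one attempt and no reset: what is moved stays moved. The work goes in short steps, Python scripts to look and compute and a tool call to move; the robot and the scene stay as the last step left them, time stands still between calls to the robot, and variables do not carry over. Pictures are saved under pics/ and viewed, at most 10 in all, crops included, and the job is handed in when it is done.

Besides the shell and the picture viewer there is one more tool, called after ">>>" as name(argument=value, ...) on one line, values as JSON. carry_out: Moves the arm, as the interface text tells. Its arguments: {"type":"object","properties":{"slide":{"type":"array"},"roll":{"type":"array"},"claw":{"type":"array"}},"required":["slide","roll","claw"]}

```bash
mkdir -p pics; cat > h.py <<'E'
import numpy as np, cv2
from bench import *
from scipy.spatial.transform import Rotation as R
def cloud(p,T=None):
    z=p["z_map"];K=p["mtx"];T=p["world_from_camera"] if T is None else T
    v,u=np.indices(z.shape);X=(u-K[0,2])/K[0,0]*z;Y=(v-K[1,2])/K[1,1]*z
    P=np.stack([X,-Y,-z,np.ones_like(z)],-1)@np.array(T).T
    P=P[...,:3];P[z<=0]=np.nan;return P
def wristT(s,p):
    T=np.eye(4);T[:3,:3]=R.from_quat(s["ee_rot"]).as_matrix();T[:3,3]=s["position"];return T@np.array(p["T_tool_cam"])
def save(p,n): cv2.imwrite("pics/"+n,p["img"][...,::-1])
E
python3 - <<'E'
from h import *
s=read_state();print(s,grip_point_offset)
for n in ["top","side"]:
    p=get_image(n);save(p,n+"1.png");P=cloud(p);print(n,[k for k in p])
    for t in ["short_angle","long_angle","alu_angle","bearer_a"]:
        for f in (recognise,place_of):
            for r in f(p,t)[:2]:
                c,w=np.round(r["at"]).astype(int);print(t,f.__name__,c,w,r["conf"],P[min(w,383),min(c,511)].round())
E
```

```text
{'clock': 0.0, 'joints': array([-1.08340498e+00,  3.85568529e-01,  6.62311391e-03, -5.17900307e-04,
       -1.19399772e+00, -2.58617982e-01]), 'joint_vel': array([-0.00059382,  0.0007246 , -0.0006483 ,  0.00079672,  0.00044528,
        0.0004682 ]), 'joint_efforts': array([ 3.24490429e-04, -3.92287517e+01,  1.88394803e+01,  4.18605477e+00,
       -4.67700243e-03, -9.47536194e-06]), 'position': array([ 141.74085097, -608.50432363,  403.61007188]), 'ee_rot': array([-1.14042417e-01,  9.93475273e-01,  1.08730282e-03, -1.67033702e-04]), 'contact_force': array([-0.6594609 , -0.58531263, -0.35431405]), 'wrist_torque': array([ 0.01164198, -0.03843353, -0.0288882 ]), 'grasp_force': 0.0, 'gripper_width': 85.61416331207487} 154.70000000000002
top ['img', 'z_map', 'mtx', 'world_from_camera', 'shot']
short_angle call 204 232 0.64 [509. 103.  45.]
short_angle call 203 235 0.61 [503. 105.  47.]
long_angle call 307 182 0.59 [617. -81.  28.]
long_angle call 306 181 0.71 [621. -79.  23.]
alu_angle call 201 152 0.86 [658. 121.  48.]
alu_angle call 202 157 0.56 [650. 119.  43.]
bearer_a call 200 263 0.55 [454. 108.  30.]
bearer_a call 203 235 0.37 [503. 105.  47.]
side ['img', 'z_map', 'mtx', 'world_from_camera', 'shot']
short_angle call 225 162 0.69 [506.  98.  36.]
short_angle call 224 167 0.8 [504.  88.  30.]
long_angle call 282 238 0.71 [ 619. -101.   15.]
long_angle call 283 240 0.97 [ 621. -104.   13.]
long_angle call 228 174 0.33 [511.  96.   5.]
alu_angle call 304 157 0.81 [673. 120.  37.]
alu_angle call 301 160 0.75 [666. 112.  35.]
bearer_a call 236 175 0.61 [529.  94.   5.]
bearer_a call 226 177 0.79 [507.  94.  -1.]
```

View pics/top1.png

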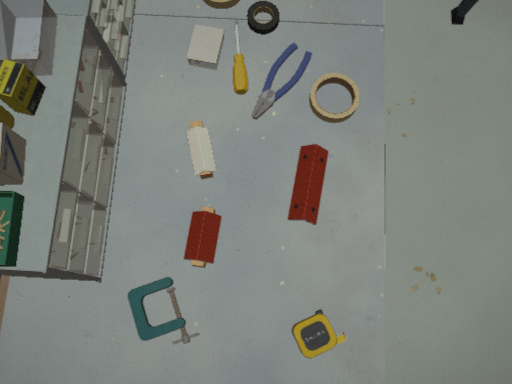

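View pics/side1.png

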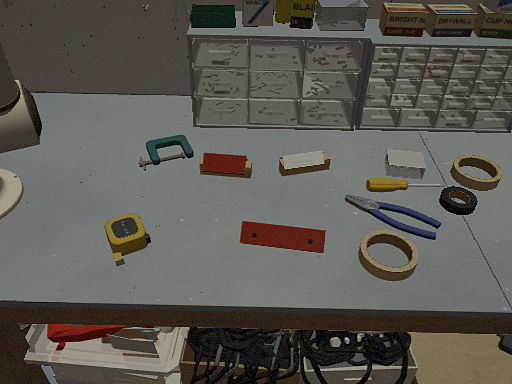

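The top picture shows the short red angle at (203,235), the long one with bolt holes at (308,184) and the alu at (202,152). The side picture agrees: short (225,165), long (283,238), alu (303,160). Next I fit both red pieces by colour and depth.

```bash
cat >> h.py <<'E'
def red(p,P,c,rad):
    i=p["img"].astype(float);m=(i[...,0]>1.9*i[...,1])&(i[...,0]>1.9*i[...,2])&(i[...,0]>50)
    m&=np.hypot(P[...,0]-c[0],P[...,1]-c[1])<rad
    m=cv2.morphologyEx(m.astype(np.uint8),cv2.MORPH_OPEN,np.ones((3,3)))
    n,l,st,_=cv2.connectedComponentsWithStats(m)
    return l==1+np.argmax(st[1:,4])
from scipy.optimize import least_squares
def fit(Q,zr,yaw0):
    "roof: z = zr - |across| ; Q Nx3. gives across offset, yaw, zr, ends along"
    Q=Q[~np.isnan(Q).any(1)];c=Q.mean(0)
    def f(a): 
        n=np.array([-np.sin(a[1]),np.cos(a[1])]);d=(Q[:,:2]-c[:2])@n-a[0];return Q[:,2]-a[2]+np.abs(d)
    r=least_squares(f,[0,yaw0,zr],loss="soft_l1",f_scale=2.);a=r.x
    u=np.array([np.cos(a[1]),np.sin(a[1])]);n=np.array([-u[1],u[0]])
    t=(Q[:,:2]-c[:2])@u;d=(Q[:,:2]-c[:2])@n-a[0];lo,hi=np.percentile(t,[.7,99.3])
    o=c[:2]+n*a[0]+u*(lo+hi)/2
    return dict(o=o.round(1),yaw=np.degrees(a[1]).round(2),zr=a[2].round(1),len=(hi-lo).round(1),w=np.percentile(d,[1,99]).round(1),n=len(Q),rms=np.sqrt(np.mean(f(a)**2)).round(2))
E
python3 - <<'E'
from h import *
p=get_image("top");P=cloud(p)
for c,z,r in (((507,103),51,70),((620,-80),33,100)):
    Q=P[red(p,P,c,r)];rc=cv2.minAreaRect(Q[:,:2].astype(np.float32));print(rc);
    print(fit(Q,z,-.2))
h=P[...,2]; m=(h>60)&(np.abs(P[...,0]-507)<80); print("tall near: y",np.nanmin(P[...,1][m]),np.nanmax(h[m]))
E
```

```text
((503.08843994140625, 108.49270629882812), (53.28630447387695, 88.79037475585938), 84.5754623413086)
{'o': array([502.6, 107.7]), 'yaw': np.float64(-5.62), 'zr': np.float64(50.0), 'len': np.float64(86.3), 'w': array([-25.3,  26.6]), 'n': 1369, 'rms': np.float64(1.46)}
((619.6688842773438, -84.5488052368164), (53.004547119140625, 148.8867950439453), 82.3541259765625)
{'o': array([619.3, -85.7]), 'yaw': np.float64(-7.64), 'zr': np.float64(32.3), 'len': np.float64(145.4), 'w': array([-24.5,  27.1]), 'n': 2015, 'rms': np.float64(1.51)}
tall near: y 281.53297804980986 303.1469301893019
```

```bash
cat >> h.py <<'E'
def go(s,xyz,yaw):
    "shift (m, tool axes) of grasp point to xyz and roll deg so tool y lies across yaw"
    M=R.from_quat(s["ee_rot"]).as_matrix();g=s["position"]+M[:,2]*grip_point_offset
    d=M.T@(np.array(xyz)-g);y=np.degrees(np.arctan2(M[1,1],M[0,1]))-90
    r=-((yaw-y+90)%180-90);print("shift mm",d.round(1),"roll",r.round(2),"tool z",M[:,2].round(4),"grasp",g.round(1))
E
python3 - <<'E'
from h import *
s=read_state();p=get_image("wrist");print(np.array(p["T_tool_cam"]).round(3),p["mtx"])
go(s,(619.3,-85.7,200),-7.64)
E
```

```text
[[ 1.0000e-03  9.6300e-01  2.6900e-01  6.8347e+01]
 [ 1.0000e+00 -1.0000e-03 -1.0000e-03  1.5700e-01]
 [-0.0000e+00  2.6900e-01 -9.6300e-01  3.0282e+01]
 [ 0.0000e+00  0.0000e+00  0.0000e+00  1.0000e+00]] [[274.85079021   0.         254.14703077]
 [  0.         274.85079021 190.62426966]
 [  0.           0.           1.        ]]
shift mm [-583.7  401.1   50. ] roll 20.75 tool z [ 0. -0. -1.] grasp [ 141.8 -608.7  250. ]
```

>>> carry_out(slide=[[-0.048,0.033,0.01],[-0.098,0.067,0.02],[-0.148,0.101,0.03],[-0.198,0.135,0.04],[-0.248,0.17,0.05],[-0.298,0.205,0.06],[-0.348,0.24,0.07],[-0.398,0.275,0.08]], roll=[0,2,5,8,11,14,17,20.7], claw=[0.085,0.085,0.085,0.085,0.085,0.085,0.085,0.085])

```text
clock: 2.0
position: [468.2, -248.9, 324.9]
ee_rot: [0.067, 0.998, -0.0, 0.001]
contact_force: [1.1, -1.7, -0.1]
gripper_width: 84.8
grasp_force: 0.0
```

```bash
python3 - <<'E'
from h import *
s=read_state();print(s["clock"]);go(s,(619.3,-85.7,150),-7.64)
E
```

```text
2.0
shift mm [-127.7  182.    20.2] roll -0.05 tool z [ 1.e-03 -4.e-04 -1.e+00] grasp [ 468.4 -249.   170.2]
```

>>> carry_out(slide=[[-0.03,0.045,0.005],[-0.064,0.091,0.01],[-0.098,0.137,0.015],[-0.128,0.182,0.02],[-0.128,0.182,0.02],[-0.128,0.182,0.02]], roll=[0,0,0,0,0,0], claw=[0.085,0.085,0.085,0.085,0.085,0.085])

```text
clock: 2.75
position: [617.7, -87.1, 304.4]
ee_rot: [0.066, 0.998, -0.0, -0.001]
contact_force: [0.0, -0.4, 0.5]
gripper_width: 85.1
grasp_force: 0.0
```

```bash
python3 - <<'E'
from h import *
s=read_state();p=get_image("wrist");T=wristT(s,p);P=cloud(p,T);save(p,"w1.png")
Q=P[red(p,P,(619,-85),110)];print(s["clock"],fit(Q,33,-.13),cv2.minAreaRect(Q[:,:2].astype(np.float32)))
b=P[250:300,20:60,2];print("bench z",np.nanmedian(b),np.nanmedian(P[...,2]))
go(s,(502.6,107.7,165),-5.62)
E
```

```text
2.75 {'o': array([618.4, -84.3]), 'yaw': np.float64(-7.64), 'zr': np.float64(33.0), 'len': np.float64(144.6), 'w': array([-26.1,  25.4]), 'n': 7648, 'rms': np.float64(0.63)} ((618.6869506835938, -84.69705200195312), (53.10696792602539, 147.1158905029297), 82.30421447753906)
bench z -864.5780656231436 0.958764306165051
shift mm [139.6 178.  -15.2] roll -1.95 tool z [-1.e-03 -1.e-04 -1.e+00] grasp [617.5 -87.1 149.7]
```

View pics/w1.png

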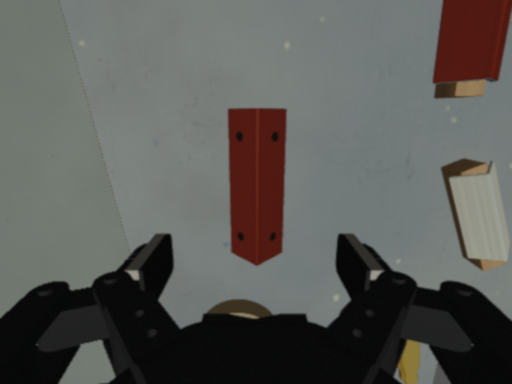

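The wrist view shows the whole long angle, ridge from (256,108) to (256,265). The fit is clean with 0.6 mm residual and a ridge height of 33.0. Now to the short one.

>>> carry_out(slide=[[0.033,0.044,-0.004],[0.069,0.089,-0.008],[0.105,0.134,-0.012],[0.14,0.178,-0.015],[0.14,0.178,-0.015],[0.14,0.178,-0.015]], roll=[0,-1,-2,-2,-2,-2], claw=[0.085,0.085,0.085,0.085,0.085,0.085])

```text
clock: 3.55
position: [502.5, 106.9, 320.3]
ee_rot: [0.049, 0.999, 0.0, 0.0]
contact_force: [0.4, -0.2, 0.5]
gripper_width: 84.7
grasp_force: 0.0
```

```bash
python3 - <<'E'
from h import *
s=read_state();p=get_image("wrist");T=wristT(s,p);P=cloud(p,T);save(p,"w2.png")
Q=P[red(p,P,(503,107),75)];f=fit(Q,51,-.1);print(s["clock"],f,cv2.minAreaRect(Q[:,:2].astype(np.float32)))
go(s,(*f["o"],22),f["yaw"])
E
```

```text
3.55 {'o': array([502. , 108.9]), 'yaw': np.float64(-5.5), 'zr': np.float64(50.8), 'len': np.float64(86.0), 'w': array([-26.2,  25.5]), 'n': 4706, 'rms': np.float64(0.62)} ((502.41961669921875, 108.54813385009766), (53.07548522949219, 88.1686782836914), 84.49935913085938)
shift mm [  0.9   1.8 143.6] roll -0.13 tool z [ 8.e-04  3.e-04 -1.e+00] grasp [502.6 107.  165.6]
```

View pics/w2.png

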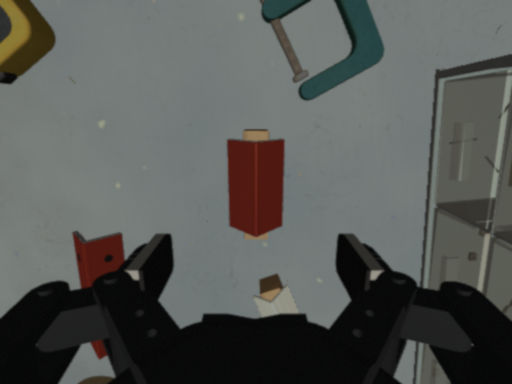

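The short angle is centred at (256,185) astride its bearer, and the fit is good with the ridge at 50.8 against an expected 51. Descending.

>>> carry_out(slide=[[0.001,0.002,0.045],[0.001,0.002,0.09],[0.001,0.002,0.12],[0.001,0.002,0.138],[0.001,0.002,0.1445],[0.001,0.002,0.1445],[0.001,0.002,0.1445]], roll=[0,0,0,0,0,0,0], claw=[0.085,0.085,0.085,0.085,0.085,0.085,0.085])

```text
clock: 4.47
position: [502.4, 109.7, 176.0]
ee_rot: [0.049, 0.999, 0.0, 0.001]
contact_force: [-1.0, 0.3, -0.4]
gripper_width: 85.3
grasp_force: 0.0
```

>>> carry_out(slide=[[0,0,0],[0,0,0],[0,0,0],[0,0,0],[0,0,0],[0,0,0]], roll=[0,0,0,0,0,0], claw=[0.07,0.06,0.05,0.05,0.05,0.05])

```text
clock: 5.22
position: [501.7, 109.4, 175.6]
ee_rot: [0.049, 0.999, -0.0, -0.0]
contact_force: [-1.0, -4.8, 5.7]
gripper_width: 52.8
grasp_force: 61.9
```

```bash
python3 - <<'E'
from h import *
s=read_state();p=get_image("side");
cv2.imwrite("pics/s2.png",cv2.resize(p["img"][110:200,160:280,::-1],None,fx=5,fy=5,interpolation=cv2.INTER_CUBIC))
q=get_image("wrist");save(q,"w3.png");P=cloud(q,wristT(s,q));Q=P[red(q,P,(502,109),75)];print(fit(Q,51,-.1));print(s["gripper_width"],s["contact_force"],s["wrist_torque"])
E
```

```text
{'o': array([492.4, 110.2]), 'yaw': np.float64(-5.0), 'zr': np.float64(52.0), 'len': np.float64(69.2), 'w': array([-26. ,  26.2]), 'n': 15146, 'rms': np.float64(1.94)}
52.75085768214593 [-0.96612597 -4.77208851  5.70706465] [-1.36377213  0.15587578  0.02662865]
```

View pics/w3.png

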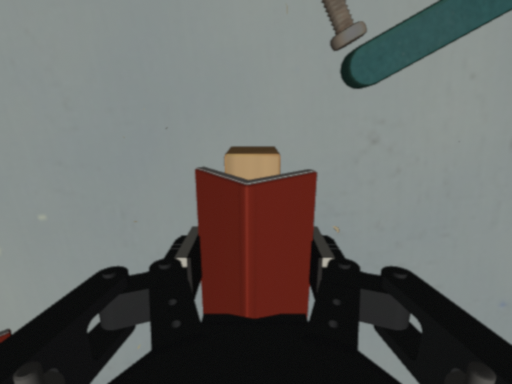

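View pics/s2.png

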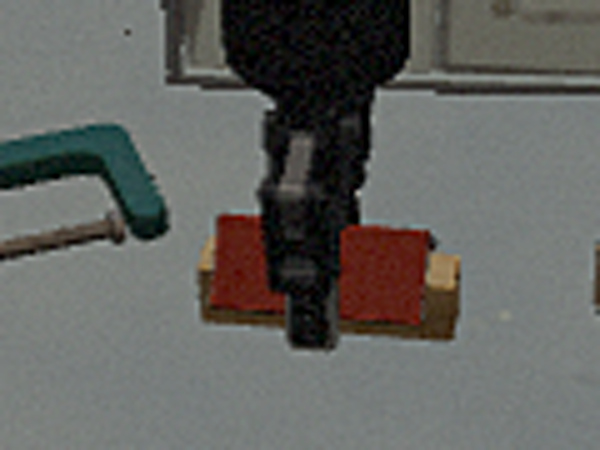

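The wrist view shows the piece rolled in the grip: the left leg spans about 50 px and the right one 69 px about the ridge at (247,180). I will reopen in place, let it settle on the bearer, and measure its true centring.

>>> carry_out(slide=[[0,0,0],[0,0,0],[0,0,0],[0,0,0],[0,0,0]], roll=[0,0,0,0,0], claw=[0.06,0.07,0.07,0.07,0.07])

```text
clock: 5.95
position: [501.9, 110.1, 175.2]
ee_rot: [0.049, 0.999, 0.0, 0.0]
contact_force: [-0.2, 0.9, 0.1]
gripper_width: 70.2
grasp_force: 0.0
```

```bash
cat >> h.py <<'E'
def legs(Q,o,yaw):
    "in gripper-ish frame at o,yaw: slope of each leg plane z=a+b*d+c*t, and ridge crossing"
    Q=Q[~np.isnan(Q).any(1)];a=np.radians(yaw);u=np.array([np.cos(a),np.sin(a)]);n=np.array([-u[1],u[0]])
    t=(Q[:,:2]-o)@u;d=(Q[:,:2]-o)@n;z=Q[:,2];r=[];dr=0.
    for it in range(4):
        r=[]
        for m in ((d<dr-3),(d>dr+3)):
            for k in range(3):
                c=np.linalg.lstsq(np.c_[np.ones(m.sum()),d[m],t[m]],z[m],rcond=None)[0]
                e=np.abs(z-np.c_[np.ones(len(z)),d,t]@c); m=m&(e<2)
            r.append(c)
        l,h=r;dr=(h[0]-l[0])/(l[1]-h[1])
    print("-y leg deg %.1f  +y leg deg %.1f  ridge d %.2f z %.2f  yaw err %.2f pitch %.3f"%(np.degrees(np.arctan(l[1])),np.degrees(np.arctan(h[1])),dr,l[0]+l[1]*dr,np.degrees((h[2]-l[2])/(l[1]-h[1])),(l[2]+h[2])/2))
E
python3 - <<'E'
from h import *
s=read_state();q=get_image("wrist");P=cloud(q,wristT(s,q))
M=R.from_quat(s["ee_rot"]).as_matrix();yaw=np.degrees(np.arctan2(M[1,1],M[0,1]))-90
m=red(q,P,(502,109),75)&(P[...,2]>15)&(P[...,2]<60);Q=P[m];g=s["position"][:2]
print(s["clock"],s["position"],yaw,s["gripper_width"],s["contact_force"]);print(fit(Q,51,-.1));legs(Q,g,yaw)
E
```

```text
5.95 [501.91399949 110.0564514  175.16479021] -5.584370383416655 70.1696652963242 [-0.16934706  0.91956333  0.09485966]
{'o': array([492.9, 109.5]), 'yaw': np.float64(-5.43), 'zr': np.float64(50.8), 'len': np.float64(70.2), 'w': array([-26.3,  26.1]), 'n': 15251, 'rms': np.float64(0.53)}
-y leg deg 45.6  +y leg deg -44.4  ridge d -1.67 z 50.86  yaw err 0.09 pitch 0.002
```

It settled level at 45.6/44.4°, with the ridge about 1.5 mm to the −y side of the gripper centre. That explains the roll, so I shift and regrip.

>>> carry_out(slide=[[0,-0.0015,0],[0,-0.0015,0],[0,-0.0015,0],[0,-0.0015,0],[0,-0.0015,0],[0,-0.0015,0],[0,-0.0015,0],[0,-0.0015,0]], roll=[0,0,0,0,0,0,0,0], claw=[0.07,0.065,0.06,0.058,0.057,0.056,0.055,0.055])

```text
clock: 7.0
position: [501.8, 108.4, 175.4]
ee_rot: [0.049, 0.999, 0.0, 0.0]
contact_force: [-0.3, -1.5, 3.3]
gripper_width: 55.2
grasp_force: 13.8
```

```bash
cat > look.py <<'E'
from h import *
s=read_state();q=get_image("wrist");P=cloud(q,wristT(s,q))
M=R.from_quat(s["ee_rot"]).as_matrix();yaw=np.degrees(np.arctan2(M[1,1],M[0,1]))-90
g=s["position"];zt=g[2]-154.7
m=red(q,P,g,75)&(P[...,2]>zt-6)&(P[...,2]<zt+40);Q=P[m]
print(s["clock"],g,yaw,s["gripper_width"],s["grasp_force"],s["contact_force"],s["wrist_torque"]);print(fit(Q,zt+30,-.1));legs(Q,g[:2],yaw)
E
python3 look.py
```

```text
7.0 [501.762025   108.42220055 175.42822488] -5.586492041011709 55.226062673983364 13.80479872226715 [-0.25815507 -1.4686975   3.25922112] [-0.16351103  0.23027949  0.00544739]
{'o': array([493. , 109.5]), 'yaw': np.float64(-5.43), 'zr': np.float64(50.8), 'len': np.float64(70.2), 'w': array([-26.7,  26.3]), 'n': 15359, 'rms': np.float64(0.55)}
-y leg deg 45.7  +y leg deg -44.3  ridge d -0.08 z 50.84  yaw err 0.08 pitch 0.002
```

Still level and centred at 55 mm. Tightening.

>>> carry_out(slide=[[0,0,0],[0,0,0],[0,0,0],[0,0,0]], roll=[0,0,0,0], claw=[0.053,0.051,0.05,0.05])

```text
clock: 7.55
position: [501.8, 108.4, 175.9]
ee_rot: [0.049, 0.999, -0.0, 0.0]
contact_force: [-1.5, -1.3, 6.4]
gripper_width: 52.9
grasp_force: 61.3
```

```bash
python3 look.py
```

```text
7.55 [501.76220814 108.41240699 175.86017032] -5.575794195144866 52.90623594117217 61.31553590297699 [-1.54977918 -1.34918363  6.39545634] [-0.21989884  0.55481168 -0.02369286]
{'o': array([493.2, 109.5]), 'yaw': np.float64(-5.42), 'zr': np.float64(50.7), 'len': np.float64(70.8), 'w': array([-26.4,  26.1]), 'n': 15211, 'rms': np.float64(0.54)}
-y leg deg 45.7  +y leg deg -44.2  ridge d -0.11 z 50.75  yaw err 0.08 pitch 0.002
```

Level at full grip. Lift.

>>> carry_out(slide=[[0,0,-0.005],[0,0,-0.02],[0,0,-0.045],[0,0,-0.07],[0,0,-0.07],[0,0,-0.07]], roll=[0,0,0,0,0,0], claw=[0.05,0.05,0.05,0.05,0.05,0.05])

```text
clock: 8.35
position: [501.2, 108.2, 244.6]
ee_rot: [0.049, 0.999, -0.0, -0.001]
contact_force: [-1.0, -0.4, -2.9]
gripper_width: 52.8
grasp_force: 63.4
```

```bash
python3 look.py; python3 - <<'E'
from h import *
s=read_state();go(s,(618.4,-84.3,100),-7.64)
E
```

```text
8.35 [501.23349598 108.22970728 244.64677093] -5.6204118586839655 52.78782254047491 63.44349682331085 [-1.01351408 -0.44997411 -2.92929458] [0.00283178 0.04424342 0.02117177]
{'o': array([492.5, 109.3]), 'yaw': np.float64(-5.47), 'zr': np.float64(119.4), 'len': np.float64(70.9), 'w': array([-26.4,  26. ]), 'n': 15202, 'rms': np.float64(0.54)}
-y leg deg 45.7  +y leg deg -44.3  ridge d -0.10 z 119.40  yaw err 0.08 pitch 0.000
shift mm [-135.7 -180.   -10.6] roll 2.02 tool z [-2.e-03 -7.e-04 -1.e+00] grasp [500.9 108.1  89.5]
```

>>> carry_out(slide=[[-0.02,-0.027,-0.003],[-0.05,-0.067,-0.006],[-0.085,-0.112,-0.008],[-0.115,-0.153,-0.008],[-0.13,-0.173,-0.004],[-0.1357,-0.18,0],[-0.1357,-0.18,0],[-0.1357,-0.18,0]], roll=[0,0,1,2,2,2,2,2], claw=[0.05,0.05,0.05,0.05,0.05,0.05,0.05,0.05])

```text
clock: 9.4
position: [618.8, -83.0, 244.9]
ee_rot: [0.066, 0.998, -0.0, -0.001]
contact_force: [0.3, 0.1, -1.7]
gripper_width: 53.0
grasp_force: 63.5
```

```bash
python3 - <<'E'
from h import *
s=read_state();go(s,(618.4,-84.3,12),-7.64);print(s["clock"],s["position"],s["gripper_width"],s["contact_force"])
q=get_image("wrist");P=cloud(q,wristT(s,q));save(q,"w4.png")
m=red(q,P,s["position"],75)&(P[...,2]>80);print(fit(P[m],119,-.13));legs(P[m],s["position"][:2],-7.64)
i=q["img"].astype(float);m=(i[...,0]>1.9*i[...,1])&(i[...,0]>1.9*i[...,2])&(i[...,0]>50)&(P[...,2]>2)&(P[...,2]<40)&(np.hypot(P[...,0]-618,P[...,1]+84)<110)
if m.sum()>100: print(m.sum(),fit(P[m],33,-.13))
E
```

```text
shift mm [-0.  -1.3 78.2] roll 0.11 tool z [-1.1e-03  1.0e-04 -1.0e+00] grasp [618.6 -83.   90.2]
9.4 [618.81599236 -83.02840818 244.85523217] 53.02552009384837 [ 0.31868937  0.08756843 -1.66326435]
{'o': array([610.2, -81.6]), 'yaw': np.float64(-7.33), 'zr': np.float64(119.6), 'len': np.float64(70.8), 'w': array([-26.4,  26.1]), 'n': 15238, 'rms': np.float64(1.44)}
-y leg deg 45.8  +y leg deg -44.3  ridge d -0.08 z 119.58  yaw err 0.22 pitch -0.000
4650 {'o': array([568.6, -77.8]), 'yaw': np.float64(-7.61), 'zr': np.float64(33.0), 'len': np.float64(45.9), 'w': array([-26.2,  25.7]), 'n': 4650, 'rms': np.float64(0.62)}
```

View pics/w4.png

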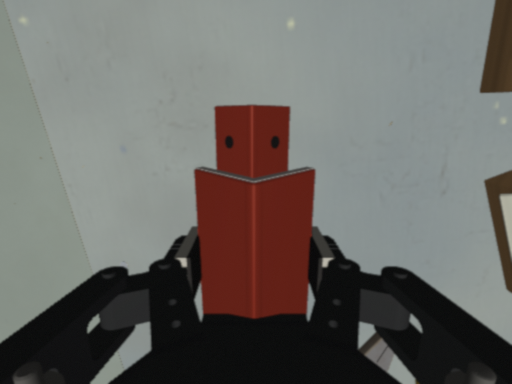

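The wrist view shows the held piece over the long one, ridges at columns 252 (short) and about 254 (long), long piece level and unmoved. A shift of −1.4 mm across lines them up, then about 78 mm down.

>>> carry_out(slide=[[0,-0.0014,0.02],[0,-0.0014,0.045],[0,-0.0014,0.062],[0,-0.0014,0.07],[0,-0.0014,0.074],[0,-0.0014,0.074],[0,-0.0014,0.074]], roll=[0,0,0,0,0,0,0], claw=[0.05,0.05,0.05,0.05,0.05,0.05,0.05])

```text
clock: 10.32
position: [618.9, -85.0, 174.6]
ee_rot: [0.066, 0.998, -0.0, 0.0]
contact_force: [-6.3, 2.6, 11.6]
gripper_width: 53.2
grasp_force: 71.1
```

>>> carry_out(slide=[[0,0,0.001],[0,0,0.002],[0,0,0.003],[0,0,0.004],[0,0,0.0045],[0,0,0.0045]], roll=[0,0,0,0,0,0], claw=[0.05,0.05,0.05,0.05,0.05,0.05])

```text
clock: 11.08
position: [619.0, -84.8, 174.1]
ee_rot: [0.065, 0.998, -0.001, 0.0]
contact_force: [-13.6, 4.6, 31.8]
gripper_width: 53.0
grasp_force: 79.8
```

```bash
python3 look.py
```

```text
11.075 [618.96786343 -84.83933007 174.10112973] -7.45364423222307 52.97827578717285 79.81091142632067 [-13.56039426   4.62267942  31.81763844] [1.29980052e+00 4.00521124e+00 2.54641511e-03]
{'o': array([610.5, -83.6]), 'yaw': np.float64(-7.29), 'zr': np.float64(48.9), 'len': np.float64(70.7), 'w': array([-26.4,  26. ]), 'n': 15191, 'rms': np.float64(0.54)}
-y leg deg 45.7  +y leg deg -44.3  ridge d -0.20 z 48.91  yaw err 0.09 pitch 0.003
```

The contact force is not nesting. The ridge is at 48.9 against the 41.5 expected, and the low grip has put the fingertips on the bench. The piece is level, aligned and about 7 mm above seating, so I'll unload the tips and regrip it higher rather than drop it. The bearer is the safe place for the regrip.

>>> carry_out(slide=[[0,0,-0.008],[0,0,-0.02],[0,0,-0.045],[0,0,-0.0785],[0,0,-0.0785],[0,0,-0.0785]], roll=[0,0,0,0,0,0], claw=[0.05,0.05,0.05,0.05,0.05,0.05])

```text
clock: 11.88
position: [618.7, -85.3, 244.2]
ee_rot: [0.066, 0.998, 0.0, -0.001]
contact_force: [-0.3, -0.1, -2.8]
gripper_width: 53.0
grasp_force: 63.6
```

```bash
python3 look.py; python3 - <<'E'
from h import *
s=read_state();go(s,(501.8,108.4,90),-5.6)
E
```

```text
11.875 [618.66116043 -85.2959704  244.18902462] -7.621845976022286 53.04832472400113 63.55295777320862 [-0.25633239 -0.1187413  -2.84979944] [ 0.01111709  0.03410919 -0.00795772]
{'o': array([609.9, -83.8]), 'yaw': np.float64(-7.46), 'zr': np.float64(118.9), 'len': np.float64(70.8), 'w': array([-26.4,  26.1]), 'n': 15183, 'rms': np.float64(0.54)}
-y leg deg 45.8  +y leg deg -44.2  ridge d -0.06 z 118.89  yaw err 0.09 pitch -0.000
shift mm [140.9 176.6  -0.7] roll -2.02 tool z [-2.9e-03  2.0e-04 -1.0e+00] grasp [618.1 -85.3  89. ]
```

>>> carry_out(slide=[[0.02,0.025,-0.004],[0.053,0.066,-0.007],[0.09,0.112,-0.007],[0.122,0.152,-0.005],[0.136,0.17,-0.002],[0.141,0.1766,0],[0.141,0.1766,0],[0.141,0.1766,0]], roll=[0,0,-1,-2,-2,-2,-2,-2], claw=[0.05,0.05,0.05,0.05,0.05,0.05,0.05,0.05])

```text
clock: 12.92
position: [503.1, 107.7, 244.9]
ee_rot: [0.049, 0.999, -0.0, -0.0]
contact_force: [-0.3, 0.2, -2.9]
gripper_width: 52.7
grasp_force: 63.6
```

```bash
python3 - <<'E'
from h import *
s=read_state();go(s,(501.8,108.4,175.5-154.7),-5.6);print(s["position"])
E
```

```text
shift mm [ 1.2  0.7 69.4] roll -0.05 tool z [-4.e-04 -4.e-04 -1.e+00] grasp [503.  107.6  90.2]
[503.0505828  107.71133935 244.88011734]
```

Lower onto the bearer and open a little there.

>>> carry_out(slide=[[0.001,0.0007,0.02],[0.001,0.0007,0.045],[0.001,0.0007,0.06],[0.001,0.0007,0.067],[0.001,0.0007,0.069],[0.001,0.0007,0.0693],[0.001,0.0007,0.0693]], roll=[0,0,0,0,0,0,0], claw=[0.05,0.05,0.05,0.05,0.05,0.05,0.05])

```text
clock: 13.8
position: [501.7, 108.8, 176.4]
ee_rot: [0.049, 0.999, -0.0, 0.0]
contact_force: [0.5, -3.3, -1.1]
gripper_width: 53.0
grasp_force: 63.7
```

>>> carry_out(slide=[[0,0,0],[0,0,0],[0,0,0],[0,0,-0.005],[0,0,-0.0105],[0,0,-0.0105],[0,0,-0.0105]], roll=[0,0,0,0,0,0,0], claw=[0.055,0.062,0.07,0.07,0.07,0.07,0.07])

```text
clock: 14.68
position: [501.7, 109.2, 186.5]
ee_rot: [0.049, 0.999, 0.0, 0.0]
contact_force: [0.4, 0.3, 0.2]
gripper_width: 70.0
grasp_force: 0.0
```

```bash
sed -i 's/zt-6)/zt-15)/' look.py; python3 look.py
```

```text
14.675 [501.67580658 109.15229741 186.51057068] -5.593849299011097 70.03496138916677 0.0 [0.35142498 0.26541164 0.23300339] [ 0.03578468 -0.00984862 -0.02264766]
{'o': array([497.2, 109.4]), 'yaw': np.float64(-5.66), 'zr': np.float64(50.8), 'len': np.float64(78.6), 'w': array([-26.5,  25.8]), 'n': 14493, 'rms': np.float64(0.74)}
-y leg deg 43.0  +y leg deg -47.1  ridge d 0.73 z 50.83  yaw err 0.10 pitch 0.001
```

It settled about 2.5° rolled (43/47°). Gripper offset toward +y lowers the −y side, so I close gently here and check.

>>> carry_out(slide=[[0,0,0],[0,0,0],[0,0,0],[0,0,0],[0,0,0]], roll=[0,0,0,0,0], claw=[0.062,0.058,0.056,0.055,0.055])

```text
clock: 15.35
position: [501.6, 108.8, 186.4]
ee_rot: [0.049, 0.999, -0.0, -0.0]
contact_force: [0.9, -2.9, 1.8]
gripper_width: 55.0
grasp_force: 12.5
```

```bash
python3 look.py
```

```text
15.35 [501.61753802 108.84874693 186.43610354] -5.592881546726133 55.001457240671215 12.50053770840168 [ 0.92857753 -2.85079898  1.75817928] [-0.90422714 -0.06829451  0.02345131]
{'o': array([497.2, 109.5]), 'yaw': np.float64(-5.64), 'zr': np.float64(51.0), 'len': np.float64(78.5), 'w': array([-26.7,  26.1]), 'n': 14582, 'rms': np.float64(0.59)}
-y leg deg 43.9  +y leg deg -46.2  ridge d 0.72 z 50.97  yaw err 0.05 pitch 0.001
```

>>> carry_out(slide=[[0,0.0005,0],[0,0.0005,0],[0,0.0005,0],[0,0.0005,0]], roll=[0,0,0,0], claw=[0.053,0.051,0.05,0.05])

```text
clock: 15.9
position: [501.7, 109.0, 187.0]
ee_rot: [0.049, 0.999, -0.001, -0.0]
contact_force: [-0.5, -5.6, 6.1]
gripper_width: 52.3
grasp_force: 61.5
```

```bash
python3 look.py
```

```text
15.9 [501.6714584  109.03736067 186.97991353] -5.575826854300686 52.32037986825068 61.451388001441956 [-0.46907516 -5.6030981   6.13316181] [-1.66271644  0.10925001  0.01653478]
{'o': array([497.6, 109.5]), 'yaw': np.float64(-5.67), 'zr': np.float64(50.9), 'len': np.float64(79.1), 'w': array([-26.3,  25.9]), 'n': 14424, 'rms': np.float64(0.61)}
-y leg deg 43.7  +y leg deg -46.2  ridge d 0.61 z 50.85  yaw err 0.00 pitch 0.001
```

About 1.5–2° of roll remains, which the nesting faces will take out on release. Lift and go.

>>> carry_out(slide=[[0,0,-0.005],[0,0,-0.02],[0,0,-0.042],[0,0,-0.06],[0,0,-0.06],[0,0,-0.06]], roll=[0,0,0,0,0,0], claw=[0.05,0.05,0.05,0.05,0.05,0.05])

```text
clock: 16.7
position: [501.4, 109.7, 246.1]
ee_rot: [0.049, 0.999, 0.0, -0.0]
contact_force: [0.9, 0.6, -2.7]
gripper_width: 52.4
grasp_force: 63.3
```

```bash
python3 look.py; python3 - <<'E'
from h import *
s=read_state();go(s,(618.4,-84.5,90),-7.63)
E
```

```text
16.7 [501.37855125 109.69729616 246.09336379] -5.59978566809319 52.388809298916364 63.30037236213684 [ 0.91477539  0.58284352 -2.71852264] [-0.00385017 -0.00100084  0.00082839]
{'o': array([497.3, 110.5]), 'yaw': np.float64(-5.69), 'zr': np.float64(109.9), 'len': np.float64(79.3), 'w': array([-26.3,  25.8]), 'n': 14408, 'rms': np.float64(0.59)}
-y leg deg 43.9  +y leg deg -46.1  ridge d 0.88 z 109.87  yaw err 0.00 pitch -0.000
shift mm [-135.6 -181.7    1. ] roll 2.03 tool z [-1.3e-03 -4.0e-04 -1.0e+00] grasp [501.2 109.6  91.1]
```

>>> carry_out(slide=[[-0.02,-0.027,-0.003],[-0.05,-0.067,-0.006],[-0.085,-0.112,-0.008],[-0.115,-0.153,-0.008],[-0.13,-0.173,-0.004],[-0.1356,-0.182,0],[-0.1356,-0.182,0],[-0.1356,-0.182,0]], roll=[0,0,1,2,2,2,2,2], claw=[0.05,0.05,0.05,0.05,0.05,0.05,0.05,0.05])

```text
clock: 17.75
position: [618.5, -83.7, 246.2]
ee_rot: [0.066, 0.998, 0.0, -0.0]
contact_force: [-1.3, 0.3, -3.5]
gripper_width: 52.1
grasp_force: 63.4
```

```bash
cat > look2.py <<'E'
from h import *
s=read_state();go(s,(618.4,-84.5,177.7-154.7),-7.63);print(s["clock"],s["position"],s["gripper_width"],s["contact_force"])
q=get_image("wrist");P=cloud(q,wristT(s,q));save(q,"w5.png");zt=s["position"][2]
m=red(q,P,s["position"],75)&(P[...,2]>zt-165);legs(P[m],s["position"][:2],-7.63)
i=q["img"].astype(float);m=(i[...,0]>1.9*i[...,1])&(i[...,0]>1.9*i[...,2])&(i[...,0]>50)&(P[...,2]>2)&(P[...,2]<36)&(np.hypot(P[...,0]-618,P[...,1]+84)<110)&(P[...,0]<572)
if m.sum()>100: legs(P[m],s["position"][:2],-7.63);print(P[m][:,0].min())
E
python3 look2.py
```

```text
shift mm [-0.2 -0.8 68.5] roll 0.11 tool z [-9.e-04  1.e-04 -1.e+00] grasp [618.4 -83.7  91.5]
17.75 [618.53820959 -83.7111525  246.20391937] 52.12709160356617 [-1.26040222  0.27221113 -3.45525731]
-y leg deg 43.9  +y leg deg -46.1  ridge d 0.87 z 109.93  yaw err 0.09 pitch 0.000
-y leg deg 45.1  +y leg deg -44.9  ridge d -0.65 z 33.32  yaw err 0.10 pitch 0.005
542.2032697190898
```

>>> carry_out(slide=[[0,-0.0012,0.02],[0,-0.0012,0.042],[0,-0.0012,0.056],[0,-0.0012,0.062],[0,-0.0012,0.065],[0,-0.0012,0.067],[0,-0.0012,0.068],[0,-0.0012,0.068]], roll=[0,0,0,0,0,0,0,0], claw=[0.05,0.05,0.05,0.05,0.05,0.05,0.05,0.05])

```text
clock: 18.8
position: [619.1, -85.8, 179.0]
ee_rot: [0.066, 0.998, 0.0, 0.001]
contact_force: [-0.7, 0.4, -1.3]
gripper_width: 52.7
grasp_force: 63.5
```

```bash
python3 look2.py
```

```text
shift mm [1.  1.1 1.3] roll 0.04 tool z [ 1.3e-03  2.0e-04 -1.0e+00] grasp [619.3 -85.8  24.3]
18.8 [619.07603765 -85.78926994 178.96075058] 52.66643733781311 [-0.68851646  0.41970207 -1.31784465]
-y leg deg 43.9  +y leg deg -46.0  ridge d 0.93 z 42.69  yaw err 0.04 pitch 0.001
-y leg deg 45.2  +y leg deg -45.0  ridge d 1.06 z 33.22  yaw err -0.00 pitch 0.003
542.1544130960812
```

The ridges are aligned (0.93 against 1.06) with about 1 mm to go. Lower gently and release.

>>> carry_out(slide=[[0,0,0.0005],[0,0,0.001],[0,0,0.0014],[0,0,0.0014]], roll=[0,0,0,0], claw=[0.05,0.05,0.05,0.05])

```text
clock: 19.35
position: [619.4, -85.4, 178.1]
ee_rot: [0.066, 0.998, 0.0, 0.001]
contact_force: [-0.3, 4.8, 5.8]
gripper_width: 52.5
grasp_force: 64.0
```

>>> carry_out(slide=[[0,0,0],[0,0,0],[0,0,0],[0,0,0],[0,0,0],[0,0,0]], roll=[0,0,0,0,0,0], claw=[0.054,0.056,0.058,0.062,0.07,0.08])

```text
clock: 20.1
position: [618.5, -86.2, 176.7]
ee_rot: [0.066, 0.998, -0.0, -0.001]
contact_force: [-0.2, 0.0, 0.1]
gripper_width: 80.3
grasp_force: 0.0
```

```bash
python3 look2.py
```

```text
shift mm [ 0.2  1.8 -1. ] roll 0.02 tool z [-1.2e-03 -3.0e-04 -1.0e+00] grasp [618.3 -86.3  22. ]
20.1 [618.51972587 -86.24124972 176.66715169] 80.32225091791892 [-0.2070137   0.03073327  0.14388198]
-y leg deg 45.1  +y leg deg -44.9  ridge d 1.56 z 41.52  yaw err 0.00 pitch 0.001
-y leg deg 45.1  +y leg deg -44.9  ridge d 1.61 z 33.12  yaw err 0.04 pitch 0.002
541.7732337294284
```

Fully nested: ridge at 41.5 against 33.1, with the same angles and yaw as the long one. Retreat and check from above.

>>> carry_out(slide=[[0,0.0015,-0.01],[0,0.0015,-0.04],[0,0.0015,-0.085],[0,0.0015,-0.125],[0,0.0015,-0.13],[0,0.0015,-0.13]], roll=[0,0,0,0,0,0], claw=[0.085,0.085,0.085,0.085,0.085,0.085])

```text
clock: 20.9
position: [618.7, -84.3, 307.6]
ee_rot: [0.066, 0.998, 0.0, 0.0]
contact_force: [-0.1, -0.4, -0.1]
gripper_width: 84.6
grasp_force: 0.0
```

```bash
python3 - <<'E'
from h import *
s=read_state();p=get_image("wrist");P=cloud(p,wristT(s,p));save(p,"w6.png")
Q=P[red(p,P,(618,-84),110)];a=np.radians(-7.64);u=np.array([np.cos(a),np.sin(a)]);n=np.array([-u[1],u[0]])
t=(Q[:,:2]-[618.4,-84.3])@u;d=(Q[:,:2]-[618.4,-84.3])@n;h=Q[:,2]+np.abs(d)
print(s["clock"],"long ends",np.percentile(t,[.5,99.5]))
k=np.abs(d)<15
for b in range(-76,80,4):
    m=k&(abs(t-b)<2);print(b,m.sum() and np.median(h[m]).round(1),end="; ")
E
```

```text
20.9 long ends [-41.66468887  73.08672553]
-76 0; -72 0; -68 0; -64 0; -60 0; -56 0; -52 0; -48 0; -44 41.4; -40 41.5; -36 41.4; -32 41.5; -28 41.4; -24 41.5; -20 41.5; -16 41.5; -12 41.4; -8 41.5; -4 41.5; 0 41.5; 4 41.4; 8 41.4; 12 41.5; 16 41.4; 20 41.5; 24 41.5; 28 41.5; 32 41.5; 36 41.6; 40 41.6; 44 41.5; 48 40.9; 52 33.2; 56 33.1; 60 33.0; 64 33.1; 68 33.0; 72 33.0; 76 0;
```

View pics/w6.png

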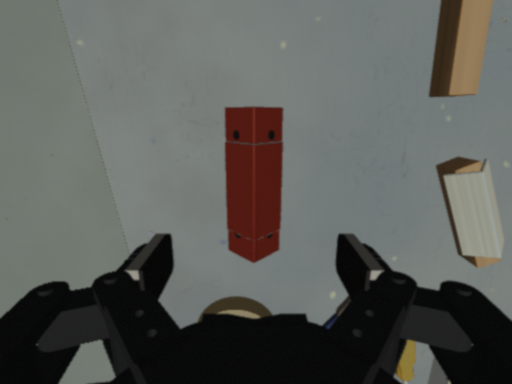

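The wrist picture shows the short piece seated over the long one, from row 142 to row 238. Both ends of the long one show evenly (rows 107 and 260), and the alu at (475,215) is untouched. The profile is 41.5 throughout, centred within about 2 mm.

```bash
python3 -c "
from bench import *
print(job_done())"
```

```text
the job is handed in; nothing more can be done
None
```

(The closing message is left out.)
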